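# Clamp the block in the cam-lever jig

### The arm

A 6-joint arm with a two-finger parallel gripper is mounted at the origin on a cart in front of the work surface, level with it; the furniture and walls round the work are solid. World frame = base frame: x ahead of the robot, y to its left, z up, the work surface at z = 0. Lengths are in m, angles in rad, forces in N, time in s.
With the tool pointing down it reaches from about 0.35 to 0.975 m from the base axis. Payload 4.9 kg.
Tool frame: the origin (TCP) lies at the very end of the fingers, on their centre line; the grasp point (between the pads) lies 19 mm behind it; z points along the fingers, y is the line along which they close (so a half turn about z gives the same grasp; the last joint's range is limited). The gripper opens to 85 mm and grips with 20 to 120 N. Pads are 22 mm wide; open, the fingers measure 114 mm over their backs; the gripper's body (76 mm by 85 mm) begins 54 mm behind the grasp point. The pads swing forward as they close: fully open they stand 13 mm farther back than shut.
Start: joints at [1.039, 0.053, 1.613, -0, 1.476, -0.119], TCP at [0.251, 0.572, 0.231] pointing down, gripper open.
Joint ranges: [-3.01, 3.01], [-1.01, 2.22], [0.06, 2.58], [-1.02, 4.17], [0.09, 2.62], [-3.14, 3.14]. Speed limits (rad/s): [2.57, 2.57, 3.14, 3.14, 3.14, 3.14].

### API

Orientations are given as a rotation vector (axis times angle).
In Python, from station import ctrl gives the robot as it stands. The module is installed in compiled form; this text tells all that it offers.
- The arm moves only by the tool jog_arm, never from a script. Its argument "steps" is a list of rows, each an object with "delta_rot": the turn, a rotation vector about the tool's x, y, z in degrees, a list of three; "linear": the shift along the tool's x, y, z in m, a list of three; "grip": the finger opening in m, from 0 to 0.0854. In form: [{"delta_rot": [rx, ry, rz], "linear": [x, y, z], "grip": grip}, ...]. A call has 1 to 10 rows; each row shifts and turns the commanded pose from where the row before left it, along the tool's axes as they then stand; what a row does not reach is not made up. A row lasts 1/10 s, in which the tool goes at most 50 mm and 8.59 degrees, less where a joint would pass 70% of its speed; a pose out of reach is approached as far as the arm can. A call with a gripper value outside its range is refused whole. The fingers move at their own pace and stop on an object; "newtons" is the grip in N (left out, the last holds). Time passes only in rows, so rows that do not move let the fingers close. It gives the time, the measured TCP pose, the force, the opening and the grip force at its end, in the units of the state.
- ctrl.get_obs(): the state, without advancing time (a new reading comes with each control period).
- ctrl.get_image(name): name is "scene" or "top" or "wrist"; returns (picture, depth): 400x640x3 uint8, red, green, blue; 400x640 float32, m along the optical axis (not along the pixel's ray), 0 where there is no reading.
- ctrl.camera_info(name): a dict with "camera_matrix" (3x3 intrinsics, pixels), "R" (3x3) and "t" (3): a world point X has camera coordinates R X + t; the wrist camera has in their place "T_tool_cam" (4x4, takes a point from camera to tool coordinates, whose origin is the TCP and whose axes are the flange's). Camera axes: x right, y down, z forward; pixel columns grow to the right and rows downward; lengths in m; the calibration is good to about 2 mm. A picture is of the moment at which its call begins: read the wrist's pose just before it. camera_info takes no time and is no camera call.
- ctrl.finish_job(): hands the job in; it is judged then, once.
The state is a dict: "t": time; "q": joint angles; "dq": joint speeds; "effort": joint torques, N m; "tool_pos": TCP position; "tool_rot": TCP orientation; "contact_force": force on the tool from outside, world axes, zero at the start; "wrist_torque": the same for the moment, N m; "opening": finger opening in m; "grip_force": force on a finger pad.
Only numpy, scipy, OpenCV 4.12 (cv2) and the standard library are available. Lean on these libraries where they do the work, as an engineer would, in place of code of your own. Each camera call takes 0.05 s, during which the arm holds its last target. There are 200 camera calls.

### The job

Get the pine block ready for drilling: with a fingertip, push it along the jig until it meets the end stop, then push the arm of the red cam lever clockwise right round to its stop, so that the cam presses the block flush against the fence. The block is only pushed, never lifted or tipped; leave the tape measure, the red screwdriver and the roll of tape where they are.

Things in the scene. Friction and masses are not known exactly. Their poses are not given: they have to be found in the camera images.
- jig: Fixed plywood jig, base 150 (x) x 240 (y) x 18 mm; origin at the centre of its underside, z up, +x towards the fence, which is on the side away from the robot (yaw within 0.6 rad). Dark wood fence: face at x = 45 mm, along the whole base, top at z = 46 mm. Dark wood end stop at the right: face at y = -80 mm, x = 6 to 44 mm, top at z = 46 mm. The left (+y) end is open.
- seat (a point): Point fixed on the jig's base top (jig frame: 22.5, -35, 18 mm) where the origin of the block lies when it touches both fence and end stop; axes as the jig's.
- block: Loose pine block, 45 (its x) x 90 (its y) x 40 mm high, 0.09 to 0.16 kg, lying on the jig's base. Origin: centre of its underside. It starts 30 to 75 mm to the left (+y of the jig) of its seat, 2 to 5 mm off the fence and up to 0.05 rad askew. Push it on its left end; it slides with about 1 N.
- clamp_lever (a joint): Angle of the red cam lever about its upright pivot, rad, growing clockwise seen from above. 0 = open, arm points away from the fence, towards the robot; 1.5 = closed, at its stop, arm points to the jig's +y (left), parallel to the fence. At q the arm points along (-sin(1.5-q), cos(1.5-q)) in the jig's x, y. Starts at 0 to 0.3. Held by friction only (0.1 N m), stays where left.
- lever_pivot (a point): Axis of the lever at mid height of its arm (jig frame: -29.5, -35, 50 mm). The steel cam under the arm pushes the block up to 12 mm towards the fence; it touches it only beyond about 0.4 rad, and the arm then pushes harder.
- lever_knob (a point): Centre of the arm's outer end, 120 mm from the pivot, at the arm's mid height; moves with the lever. The arm is a red bar 16 mm wide, 12 mm high, underside 44 and top 56 mm above the bench; on its end stands a black knob, 24 mm across, up to 84 mm above the bench. Open, the outer part of the arm overhangs the bench in front of the jig.
- tape_measure: Bystander: yellow tape measure standing behind the fence, 32 x 76 x 63 mm, origin at the centre of its underside.
- red_driver: Bystander: screwdriver with red handle, 22 x 146 x 21 mm, lying to the right of the jig; origin at the centre of its underside.
- elec_tape: Bystander: roll of black tape, 62 mm across, 19 mm high, lying in front of the jig on the right; origin at the centre of its underside.
Not all that is in view belongs to the job. What is shaped like the block but green or orange is not meant.

How it is judged:
By the outcome, as a careful person would: the job done as asked, in the order asked, and still so for the second after the job is handed in, with the robot touching nothing.
It also fails if it takes over 51 s, if anything falls off the work surface, if the arm or the gripper's body presses on something with over 40 N, if the wrist force passes 120 N, or if a joint passes its speed limit or range.

## Working session

There is one attempt and no reset: what is moved stays moved. The work goes in short steps, Python scripts to look and compute and a tool call to move; the robot and the scene stay as the last step left them, time stands still between calls to the robot, and variables do not carry over. Pictures are saved under pics/ and viewed, at most 10 in all, crops included, and the job is handed in when it is done.

Besides the shell and the picture viewer there is one more tool, called after ">>>" by a JSON object that holds its "fn" and its "kwargs". jog_arm: Moves the arm, as the interface text tells. Its arguments: {"type":"object","properties":{"steps":{"type":"array"},"newtons":{"type":"number"}},"required":["steps"]}

```bash
mkdir -p pics
python3 - <<'E'
from station import ctrl
import cv2,numpy as np
for n in ("scene","top"):
    p,d=ctrl.get_image(n); cv2.imwrite(f"pics/{n}0.png",p[:,:,::-1]); np.savez(f"{n}0.npz",p=p,d=d)
    c=ctrl.camera_info(n); print(n,np.round(c["camera_matrix"],1).tolist(),np.round(c["R"],3).tolist(),np.round(c["t"],3))
o=ctrl.get_obs(); print(o["t"],o["tool_pos"],o["tool_rot"],o["opening"])
E
```

```text
scene [[376.0, 0.0, 323.1], [0.0, 376.0, 199.4], [0.0, 0.0, 1.0]] [[0.654, -0.756, -0.011], [-0.467, -0.393, -0.792], [0.595, 0.523, -0.61]] [-0.39   0.325  0.555]
top [[510.4, 0.0, 314.5], [0.0, 510.4, 211.6], [0.0, 0.0, 1.0]] [[-0.017, -0.999, -0.029], [-0.998, 0.019, -0.062], [0.062, 0.028, -0.998]] [0.035 0.574 1.024]
0.1 [0.25042084 0.57201848 0.23016372] [-6.43654441e-01 -3.07434864e+00  2.78774835e-03] 0.08547444743837869
```

View pics/top0.png

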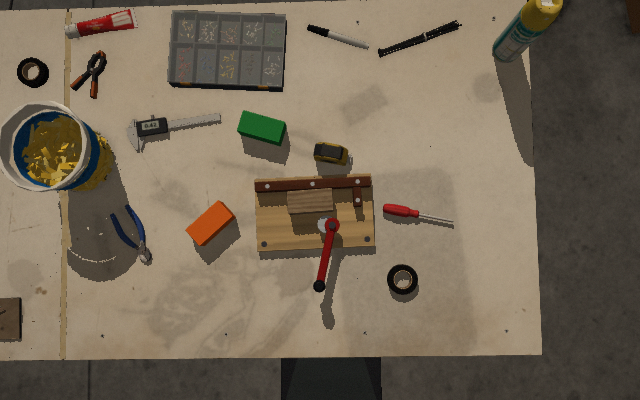

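View pics/scene0.png

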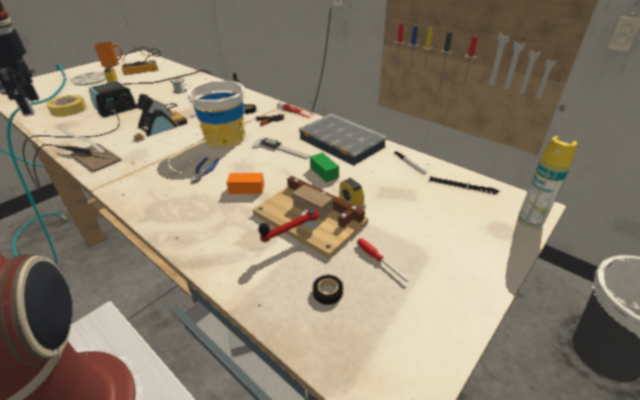

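Candidates in the top view: pine block (310,200), green block (262,127), orange block (211,223). I choose the pine one, which lies on the jig between the fence (313,183) and the lever (326,255). I'll check it in a crop and measure.

```bash
cat > h.py <<'E'
import numpy as np,cv2
from station import ctrl
def cam(n):
    c=ctrl.camera_info(n); return np.array(c["camera_matrix"]),np.array(c["R"]),np.array(c["t"])
def ray(n,uv,z):
    "pixels (N,2) -> world points on plane z"
    K,R,t=cam(n); uv=np.atleast_2d(np.asarray(uv,float)); C=-R.T@t
    d=np.c_[uv,np.ones(len(uv))]@np.linalg.inv(K).T@R
    return C+d*((z-C[2])/d[:,2])[:,None]
def cloud(n,d):
    K,R,t=cam(n); v,u=np.mgrid[:d.shape[0],:d.shape[1]]
    P=np.stack([u,v,np.ones_like(u)],-1)@np.linalg.inv(K).T*d[...,None]
    return (P-t)@R
E
python3 - <<'E'
from h import *
f=np.load("top0.npz");p,d=f["p"],f["d"]
cv2.imwrite("pics/crop0.png",cv2.resize(p[165:300,240:390,::-1],None,fx=4.4,fy=4.4,interpolation=cv2.INTER_CUBIC))
W=cloud("top",d); z=W[...,2]
roi=np.zeros(z.shape,bool); roi[165:300,245:385]=1
print(np.histogram(z[roi],bins=np.arange(-.01,.1,.005)))
for nm,u,v in (("base",285,235),("block",310,200),("fence",290,185),("stop",358,200),("arm",326,255),("knob",320,286),("bench",280,290)): print(nm,W[v,u].round(4),p[v,u])
hsv=cv2.cvtColor(p,cv2.COLOR_RGB2HSV)
for nm,m in (("base",(z>.012)&(z<.024)),("block",(z>.053)&(z<.064)&~((hsv[...,1]>180)))):
    m=(m&roi).astype(np.uint8); m=cv2.morphologyEx(m,cv2.MORPH_OPEN,np.ones((3,3)))
    c=max(cv2.findContours(m,0,2)[0],key=cv2.contourArea); r=cv2.minAreaRect(c); print(nm,r,cv2.boxPoints(r).round(1).tolist())
red=(hsv[...,1]>150)&((hsv[...,0]<8)|(hsv[...,0]>172))&(hsv[...,2]>90)&roi
red[:, :300]=0;red[:215]=0
print("red",red.sum(),cv2.minAreaRect(np.argwhere(red)[:,::-1].astype(np.float32)))
E
```

```text
(array([   9, 3305, 6398,  167,  393, 4445,  805,   20,   39,   39,  585,
        869,  266, 1204,  158,    3,    0,   26,   83,   12,    0]), array([-0.01 , -0.005,  0.   ,  0.005,  0.01 ,  0.015,  0.02 ,  0.025,
        0.03 ,  0.035,  0.04 ,  0.045,  0.05 ,  0.055,  0.06 ,  0.065,
        0.07 ,  0.075,  0.08 ,  0.085,  0.09 ,  0.095]))
base [0.5276 0.086  0.0196] [149 116  74]
block [0.5947 0.0325 0.0592] [113  90  64]
fence [0.6267 0.0725 0.0449] [55 30 16]
stop [ 0.5939 -0.0623  0.0469] [141 137 131]
arm [0.4865 0.0031 0.0566] [109  20  19]
knob [0.4287 0.0153 0.0829] [15 14 16]
bench [ 0.4147  0.0997 -0.001 ] [160 142 120]
base ((314.3359375, 218.9434051513672), (59.237144470214844, 117.53990173339844), 87.22978973388672) [[254.1999969482422, 192.1999969482422], [371.6000061035156, 186.5], [374.5, 245.6999969482422], [257.1000061035156, 251.39999389648438]]
block ((309.5810852050781, 200.51353454589844), (22.88688087463379, 45.574398040771484), 85.42607879638672) [[286.0, 190.89999389648438], [331.3999938964844, 187.3000030517578], [333.20001220703125, 210.10000610351562], [287.79998779296875, 213.6999969482422]]
red 436 ((328.22821044921875, 248.959716796875), (14.288494110107422, 62.94264602661133), 8.426968574523926)
```

View pics/crop0.png

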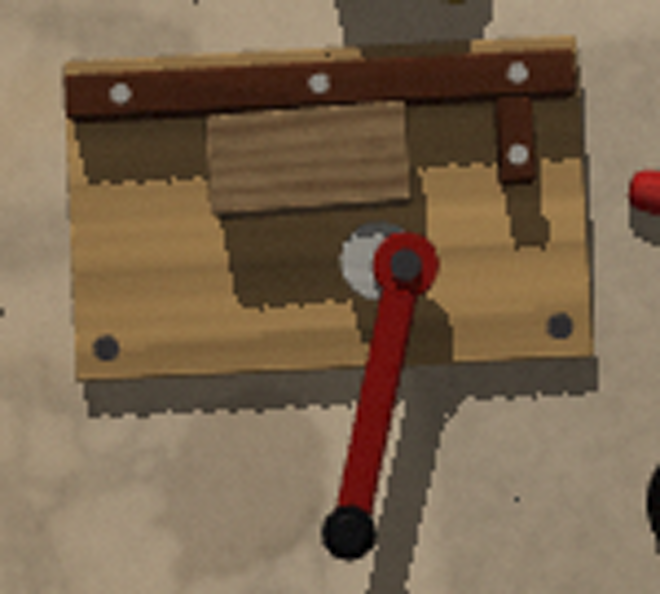

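The crop shows the pine block (crop 308,157; full image about 310,200) just off the fence. The lever pivot is at crop (405,264) and the knob at (349,532). Base corners in the crop are (78,380), (593,357), (65,62) and (576,38).

```bash
cat >> h.py <<'E'
def jigfit():
    c=np.array([[78,380],[593,357],[65,62],[576,38]])/4.4+[240,165]-.4
    P=ray("top",c,.018)[:,:2]; M=np.array([[-.075,.12],[-.075,-.12],[.075,.12],[.075,-.12]])
    H=(M-M.mean(0)).T@(P-P.mean(0)); a=np.arctan2(H[0,1]-H[1,0],H[0,0]+H[1,1])
    Rj=np.array([[np.cos(a),-np.sin(a)],[np.sin(a),np.cos(a)]]); o=P.mean(0)-Rj@M.mean(0)
    return o,a,Rj,P-(M@Rj.T+o)
E
python3 - <<'E'
from h import *
o,a,R,res=jigfit(); print("jig",o,a,(res*1e3).round(1).tolist())
J=lambda P:(P[:,:2]-o)@R
cc=lambda q:np.array(q)/4.4+[240,165]-.4
b=ray("top",cc([[208,116],[405,102],[409,198],[217,213]]),.058)
print("block corners world",b.round(4).tolist(),"jig",J(b).round(4).tolist())
d=b[1]-b[0]
k=ray("top",cc([[349,532]]),.084); pv=ray("top",cc([[405,264]]),.058)
print("knob",k,J(k),"pivot",pv,J(pv),"nominal pivot",o+R@[-.0295,-.035])
v=(J(k)-[-.0295,-.035])[0]; print("len",np.hypot(*v),"q",1.5-np.arctan2(-v[0],v[1]))
print("seat",o+R@[.0225,-.035])
from scipy.spatial.transform import Rotation as Ro
print(Ro.from_rotvec(ctrl.get_obs()["tool_rot"]).as_matrix().round(3).tolist())
E
```

```text
jig [0.57345683 0.02629998] 0.027939782332330586 [[0.9, -1.0], [0.9, 0.8], [-0.7, -0.6], [-1.1, 0.9]]
block corners world [[0.6135, 0.0778, 0.058], [0.6181, -0.0105, 0.058], [0.575, -0.0114, 0.058], [0.5699, 0.0744, 0.058]] jig [[0.0415, 0.0504], [0.0436, -0.038], [0.0005, -0.0377], [-0.0022, 0.0482]]
knob [[0.42971575 0.017351   0.084     ]] [[-0.14393497 -0.00492991]] pivot [[ 0.54563401 -0.00907654  0.058     ]] [[-0.02880024 -0.03458545]] nominal pivot [ 0.5449461  -0.00951048]
len 0.11831979228467222 q 0.18616470878200841
seat [ 0.59692581 -0.0080578 ]
[[-0.916, 0.401, -0.001], [0.401, 0.916, -0.002], [0.0, -0.002, -1.0]]
```

>>> {"fn": "jog_arm", "kwargs": {"steps": [{"delta_rot":[0,0,-8.4],"linear":[0,0,0],"grip":0},{"delta_rot":[0,0,-8.4],"linear":[0,0,0],"grip":0},{"delta_rot":[0,0,-8.4],"linear":[0,0,0],"grip":0},{"delta_rot":[0,0,0],"linear":[0,0,0],"grip":0}], "newtons": 20}}

```text
t: 0.5
tool_pos: [0.2505, 0.5722, 0.2306]
tool_rot: [0.042, -3.141, 0.002]
contact_force: [-0.3, 0.1, -0.4]
opening: 0.028
grip_force: 0.0
```

>>> {"fn": "jog_arm", "kwargs": {"steps": [{"delta_rot":[0,0,0],"linear":[-0.022,-0.031,0],"grip":0},{"delta_rot":[0,0,0],"linear":[-0.022,-0.031,0],"grip":0},{"delta_rot":[0,0,0],"linear":[-0.022,-0.031,0],"grip":0},{"delta_rot":[0,0,0],"linear":[-0.022,-0.031,0],"grip":0},{"delta_rot":[0,0,0],"linear":[-0.022,-0.031,0],"grip":0},{"delta_rot":[0,0,0],"linear":[-0.022,-0.031,0],"grip":0},{"delta_rot":[0,0,0],"linear":[-0.022,-0.031,0],"grip":0},{"delta_rot":[0,0,0],"linear":[-0.022,-0.031,0],"grip":0},{"delta_rot":[0,0,0],"linear":[-0.022,-0.031,0],"grip":0},{"delta_rot":[0,0,0],"linear":[-0.022,-0.031,0],"grip":0}]}}

```text
t: 1.5
tool_pos: [0.4796, 0.2671, 0.2311]
tool_rot: [0.037, -3.141, -0.0]
contact_force: [0.2, -0.3, -0.1]
opening: -0.0
grip_force: 0.0
```

>>> {"fn": "jog_arm", "kwargs": {"steps": [{"delta_rot":[0,0,0],"linear":[-0.022,-0.032,0],"grip":0},{"delta_rot":[0,0,0],"linear":[-0.022,-0.032,0],"grip":0},{"delta_rot":[0,0,0],"linear":[-0.022,-0.032,0],"grip":0},{"delta_rot":[0,0,0],"linear":[-0.022,-0.032,0],"grip":0},{"delta_rot":[0,0,0],"linear":[-0.022,-0.032,0],"grip":0},{"delta_rot":[0,0,0],"linear":[0,0,0],"grip":0},{"delta_rot":[0,0,0],"linear":[0,0,0],"grip":0}]}}

```text
t: 2.2
tool_pos: [0.5933, 0.111, 0.2307]
tool_rot: [0.036, -3.14, -0.001]
contact_force: [-0.3, -0.9, 0.1]
opening: 0.0001
grip_force: 0.0
```

>>> {"fn": "jog_arm", "kwargs": {"steps": [{"delta_rot":[0,0,0],"linear":[0,0,0.03],"grip":0},{"delta_rot":[0,0,0],"linear":[0,0,0.04],"grip":0},{"delta_rot":[0,0,0],"linear":[0,0,0.04],"grip":0},{"delta_rot":[0,0,0],"linear":[0,0,0.04],"grip":0},{"delta_rot":[0,0,0],"linear":[0,0,0.025],"grip":0},{"delta_rot":[0,0,0],"linear":[0,0,0.015],"grip":0},{"delta_rot":[0,0,0],"linear":[0,0,0.006],"grip":0},{"delta_rot":[0,0,0],"linear":[0,0,0],"grip":0},{"delta_rot":[0,0,0],"linear":[0,0,0],"grip":0}]}}

```text
t: 3.1
tool_pos: [0.5946, 0.112, 0.0372]
tool_rot: [-0.043, 3.138, 0.0]
contact_force: [0.6, -0.3, 0.0]
opening: -0.0002
grip_force: 0.0
```

Run:
```python
from h import *
p,d=ctrl.get_image("top"); cv2.imwrite("pics/t1.png",cv2.resize(p[165:300,240:390,::-1],None,fx=4.4,fy=4.4,interpolation=cv2.INTER_CUBIC))
o,a,R,_=jigfit(); s=ctrl.get_obs(); print(R.T@(s["tool_pos"][:2]-o),s["tool_pos"][2],s["contact_force"])
```

```text
[0.02372158 0.08496302] 0.037427722385039525 [-0.33550578 -0.25957162 -0.71568789]
```

View pics/t1.png

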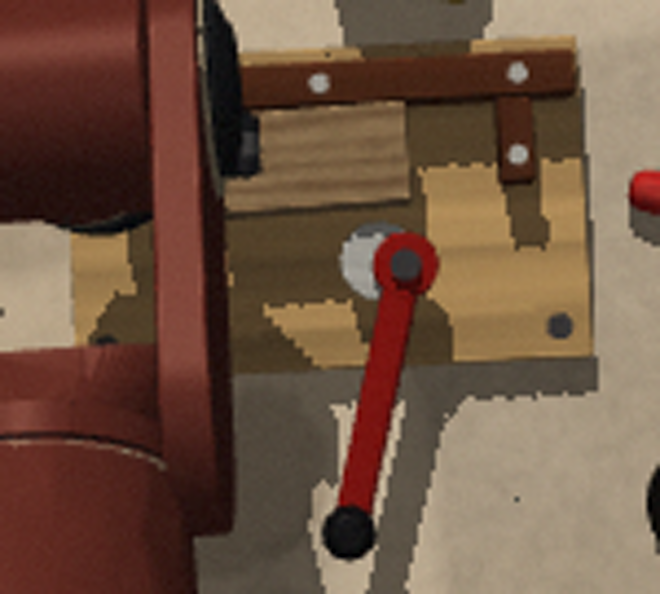

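The top view shows the finger down behind the block's left end (crop 245,155). The block's right edge is still at x=405, so nothing has moved yet. Now I'll push.

>>> {"fn": "jog_arm", "kwargs": {"steps": [{"delta_rot":[0,0,0],"linear":[0.002,-0.006,0.002],"grip":0},{"delta_rot":[0,0,0],"linear":[0,-0.006,0],"grip":0},{"delta_rot":[0,0,0],"linear":[0,-0.005,0],"grip":0},{"delta_rot":[0,0,0],"linear":[0,-0.005,0],"grip":0},{"delta_rot":[0,0,0],"linear":[0,-0.005,0],"grip":0},{"delta_rot":[0,0,0],"linear":[0,-0.005,0],"grip":0},{"delta_rot":[0,0,0],"linear":[0,-0.005,0],"grip":0},{"delta_rot":[0,0,0],"linear":[0,-0.005,0],"grip":0},{"delta_rot":[0,0,0],"linear":[0,-0.005,0],"grip":0},{"delta_rot":[0,0,0],"linear":[0,0,0],"grip":0}]}}

```text
t: 4.15
tool_pos: [0.5925, 0.0638, 0.0332]
tool_rot: [0.042, -3.141, 0.001]
contact_force: [0.1, -0.3, 0.2]
opening: 0.0
grip_force: 0.0
```

Run:
```python
from h import *
p,d=ctrl.get_image("top"); cv2.imwrite("pics/t2.png",cv2.resize(p[165:300,240:390,::-1],None,fx=4.4,fy=4.4,interpolation=cv2.INTER_CUBIC))
o,a,R,_=jigfit(); s=ctrl.get_obs(); print(R.T@(s["tool_pos"][:2]-o),s["tool_pos"][2],s["contact_force"])
```

```text
[0.0200254  0.03719474] 0.033111606589015186 [ 0.03896464 -0.90714792 -0.51927017]
```

View pics/t2.png

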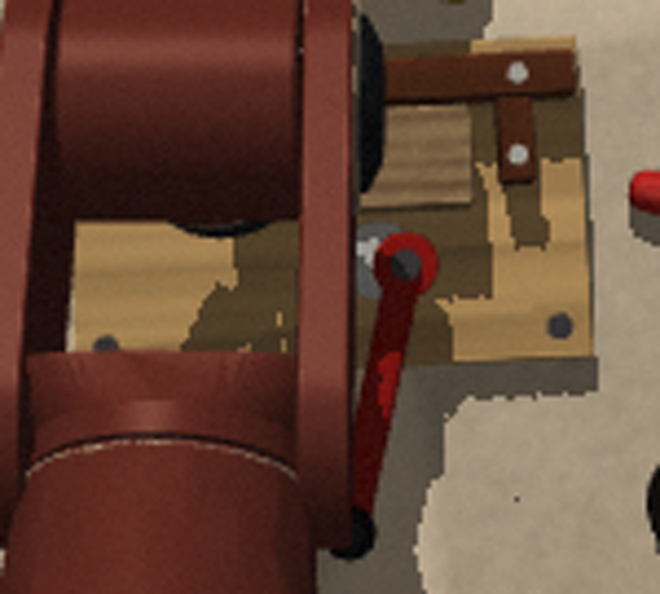

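The block's right edge is now at crop x=470 and the stop face is at about 497, so roughly 12 mm remain. The lever is unchanged.

>>> {"fn": "jog_arm", "kwargs": {"steps": [{"delta_rot":[0,0,0],"linear":[0,-0.003,0],"grip":0},{"delta_rot":[0,0,0],"linear":[0,-0.003,0],"grip":0},{"delta_rot":[0,0,0],"linear":[0,-0.002,0],"grip":0},{"delta_rot":[0,0,0],"linear":[0,-0.002,0],"grip":0},{"delta_rot":[0,0,0],"linear":[0,-0.001,0],"grip":0},{"delta_rot":[0,0,0],"linear":[0,0,0],"grip":0}]}}

```text
t: 4.8
tool_pos: [0.5929, 0.0533, 0.0333]
tool_rot: [-0.042, 3.141, -0.0]
contact_force: [0.5, 0.4, -0.2]
opening: 0.0002
grip_force: 0.0
```

>>> {"fn": "jog_arm", "kwargs": {"steps": [{"delta_rot":[0,0,0],"linear":[0,-0.001,0],"grip":0},{"delta_rot":[0,0,0],"linear":[0,0,0],"grip":0}]}}

```text
t: 5.0
tool_pos: [0.5929, 0.0525, 0.0333]
tool_rot: [-0.042, 3.141, -0.0]
contact_force: [-1.4, -0.4, -0.1]
opening: -0.0001
grip_force: 0.0
```

>>> {"fn": "jog_arm", "kwargs": {"steps": [{"delta_rot":[0,0,0],"linear":[0,-0.001,0],"grip":0},{"delta_rot":[0,0,0],"linear":[0,0,0],"grip":0}]}}

```text
t: 5.2
tool_pos: [0.593, 0.0515, 0.0333]
tool_rot: [-0.042, 3.141, -0.0]
contact_force: [-0.1, -0.6, 0.6]
opening: 0.0003
grip_force: 0.1
```

>>> {"fn": "jog_arm", "kwargs": {"steps": [{"delta_rot":[0,0,0],"linear":[0,-0.001,0],"grip":0},{"delta_rot":[0,0,0],"linear":[0,0,0],"grip":0}]}}

```text
t: 5.4
tool_pos: [0.5929, 0.0506, 0.0333]
tool_rot: [0.042, -3.141, -0.0]
contact_force: [-0.7, 1.8, -0.7]
opening: -0.0
grip_force: 0.5
```

>>> {"fn": "jog_arm", "kwargs": {"steps": [{"delta_rot":[0,0,0],"linear":[0,-0.001,0],"grip":0},{"delta_rot":[0,0,0],"linear":[0,0,0],"grip":0}]}}

```text
t: 5.6
tool_pos: [0.5928, 0.0505, 0.0333]
tool_rot: [0.042, -3.141, -0.003]
contact_force: [0.2, 4.7, 1.1]
opening: -0.0
grip_force: 2.4
```

>>> {"fn": "jog_arm", "kwargs": {"steps": [{"delta_rot":[0,0,0],"linear":[0,-0.001,0],"grip":0},{"delta_rot":[0,0,0],"linear":[0,-0.001,0],"grip":0},{"delta_rot":[0,0,0],"linear":[0,0,0],"grip":0}]}}

```text
t: 5.9
tool_pos: [0.5927, 0.0504, 0.0334]
tool_rot: [0.042, -3.141, -0.009]
contact_force: [-1.4, 11.2, 2.3]
opening: -0.0001
grip_force: 5.7
```

Run:
```python
from h import *
p,d=ctrl.get_image("top"); cv2.imwrite("pics/t3.png",cv2.resize(p[165:300,240:390,::-1],None,fx=4.4,fy=4.4,interpolation=cv2.INTER_CUBIC))
o,a,R,_=jigfit(); s=ctrl.get_obs(); print(R.T@(s["tool_pos"][:2]-o),s["tool_pos"][2],s["contact_force"])
```

```text
[0.0198663  0.02352624] 0.03343777319309754 [-1.23560214 11.01254246  2.09134942]
```

View pics/t3.png

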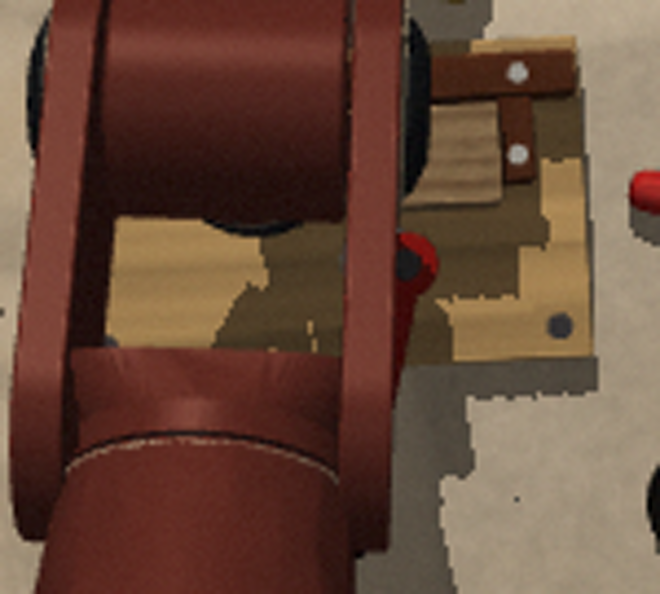

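The block's right end now meets the stop at crop x≈500, and the contact force is 11 N. I'll back off, rise and move to the right of the lever arm.

>>> {"fn": "jog_arm", "kwargs": {"steps": [{"delta_rot":[0,0,0],"linear":[0,0.01,0],"grip":0},{"delta_rot":[0,0,0],"linear":[0,0.02,0],"grip":0},{"delta_rot":[0,0,0],"linear":[0,0,0],"grip":0},{"delta_rot":[0,0,0],"linear":[0,0,-0.04],"grip":0},{"delta_rot":[0,0,0],"linear":[0,0,-0.04],"grip":0},{"delta_rot":[0,0,0],"linear":[0,0,-0.04],"grip":0},{"delta_rot":[0,0,0],"linear":[0,0,-0.04],"grip":0},{"delta_rot":[0,0,0],"linear":[0,0,0],"grip":0}]}}

```text
t: 6.75
tool_pos: [0.5963, 0.0768, 0.2016]
tool_rot: [-0.042, 3.128, -0.002]
contact_force: [0.1, -0.2, 1.6]
opening: 0.0001
grip_force: 0.0
```

>>> {"fn": "jog_arm", "kwargs": {"steps": [{"delta_rot":[0,0,0],"linear":[0.029,-0.02,0],"grip":0},{"delta_rot":[0,0,0],"linear":[0.029,-0.02,0],"grip":0},{"delta_rot":[0,0,0],"linear":[0.029,-0.02,0],"grip":0},{"delta_rot":[0,0,0],"linear":[0.029,-0.02,0],"grip":0},{"delta_rot":[0,0,0],"linear":[0.029,-0.02,0],"grip":0},{"delta_rot":[0,0,7.3],"linear":[0,0,0],"grip":0},{"delta_rot":[0,0,7.3],"linear":[0,0,0],"grip":0},{"delta_rot":[0,0,0],"linear":[0,0,0],"grip":0}]}}

```text
t: 7.55
tool_pos: [0.4495, -0.0271, 0.1928]
tool_rot: [-0.358, -3.121, 0.001]
contact_force: [-0.5, 0.3, 0.6]
opening: 0.0002
grip_force: 0.0
```

```bash
cat >> h.py <<'E'
def tip():
    from scipy.spatial.transform import Rotation as Ro
    o,a,R,_=jigfit(); s=ctrl.get_obs(); M=Ro.from_rotvec(s["tool_rot"]).as_matrix()
    print("t",s["t"],"jig xy",R.T@(s["tool_pos"][:2]-o),"z",s["tool_pos"][2],"F",s["contact_force"].round(1))
    y=R.T@M[:2,1]; print("y-axis jig deg",np.degrees(np.arctan2(y[1],y[0])),"q for it",1.5-np.arctan2(y[1],y[0]),"q6",s["q"][5])
E
python3 - <<'E'
from h import *
tip()
p,d=ctrl.get_image("scene"); cv2.imwrite("pics/s4.png",cv2.resize(p[130:300,200:420,::-1],None,fx=3.5,fy=3.5,interpolation=cv2.INTER_CUBIC))
E
```

```text
t 7.55 jig xy [-0.12539173 -0.04990566] z 0.1927718834738527 F [-0.5  0.3  0.6]
y-axis jig deg 75.3035899782835 q for it 0.18570441630714773 q6 -1.567315801002495
```

View pics/s4.png

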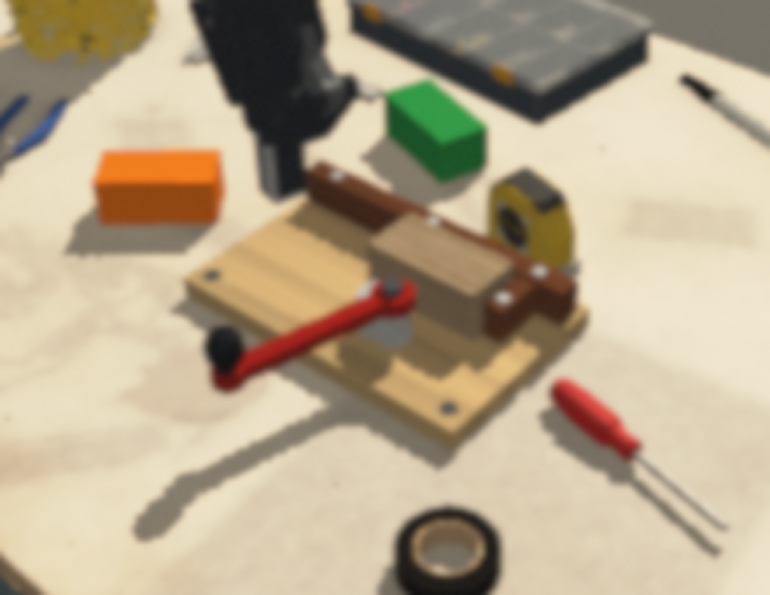

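The block sits against the end stop (crop 480,290). The lever is undisturbed with its knob at (225,350), and the finger is clear of everything. Next I lower it beside the arm.

>>> {"fn": "jog_arm", "kwargs": {"steps": [{"delta_rot":[0,0,0],"linear":[0,0,0.035],"grip":0},{"delta_rot":[0,0,0],"linear":[0,0,0.04],"grip":0},{"delta_rot":[0,0,0],"linear":[0,0,0.04],"grip":0},{"delta_rot":[0,0,0],"linear":[0,0,0.025],"grip":0},{"delta_rot":[0,0,0],"linear":[0,0,0.012],"grip":0},{"delta_rot":[0,0,0],"linear":[0,0,0],"grip":0},{"delta_rot":[0,0,0],"linear":[0,0.006,0],"grip":0},{"delta_rot":[0,0,0],"linear":[0,0.004,0],"grip":0},{"delta_rot":[0,0,0],"linear":[0,0,0],"grip":0}]}}

```text
t: 8.5
tool_pos: [0.4537, -0.0163, 0.0431]
tool_rot: [0.355, 3.118, -0.0]
contact_force: [-0.8, 0.3, 0.2]
opening: 0.0002
grip_force: 0.0
```

Run:
```python
from h import *
tip()
p,d=ctrl.get_image("scene"); cv2.imwrite("pics/s5.png",cv2.resize(p[130:300,200:420,::-1],None,fx=3.5,fy=3.5,interpolation=cv2.INTER_CUBIC))
```

```text
t 8.5 jig xy [-0.12086064 -0.03925949] z 0.0430772095998386 F [-0.8  0.3  0.2]
y-axis jig deg 75.4170652384865 q for it 0.18372389939704803 q6 -1.5443807576125796
```

View pics/s5.png

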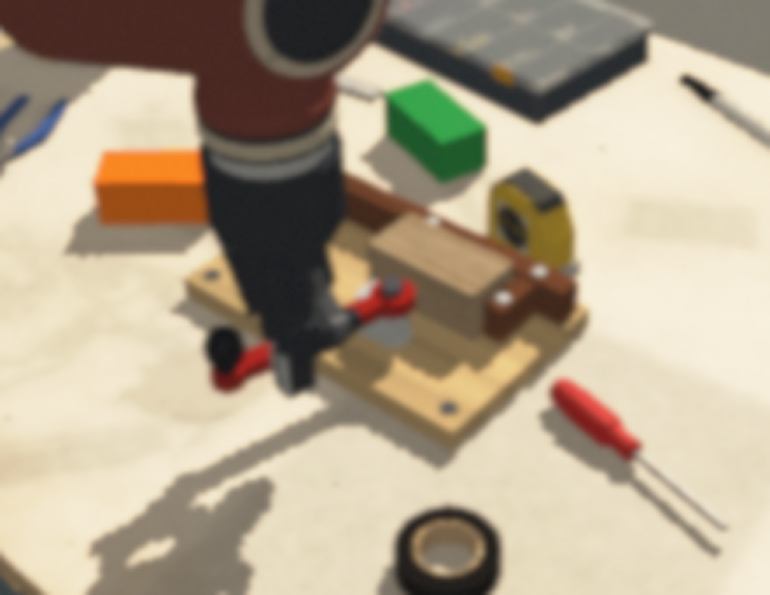

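The finger stands on the right side of the arm at crop (300,375), just short of touching, with the knob to its left. Now I'll sweep clockwise in an arc about the pivot.

>>> {"fn": "jog_arm", "kwargs": {"steps": [{"delta_rot":[0,0,0],"linear":[0,0.004,0],"grip":0},{"delta_rot":[0,0,3],"linear":[0.001,0.0046,0],"grip":0},{"delta_rot":[0,0,3],"linear":[0.001,0.0046,0],"grip":0},{"delta_rot":[0,0,3],"linear":[0.001,0.0046,0],"grip":0},{"delta_rot":[0,0,3],"linear":[0.001,0.0046,0],"grip":0},{"delta_rot":[0,0,3],"linear":[0.001,0.0046,0],"grip":0},{"delta_rot":[0,0,3],"linear":[0.001,0.0046,0],"grip":0},{"delta_rot":[0,0,3],"linear":[0.001,0.0046,0],"grip":0},{"delta_rot":[0,0,0],"linear":[0,0,0],"grip":0}]}}

```text
t: 9.45
tool_pos: [0.4589, 0.02, 0.0416]
tool_rot: [0.919, 3.004, 0.0]
contact_force: [0.9, 0.4, -1.0]
opening: 0.0002
grip_force: 0.0
```

```bash
cat >> h.py <<'E'
def rel():
    "pivot in tool axes, and q if the finger (half 13.5) touches the arm"
    from scipy.spatial.transform import Rotation as Ro
    tip(); o,a,R,_=jigfit(); s=ctrl.get_obs(); M=Ro.from_rotvec(s["tool_rot"]).as_matrix()
    P=np.r_[o+R@[-.0295,-.035],.05]; print("pivot in tool",(M.T@(P-s["tool_pos"])).round(4))
E
python3 -c "from h import *;rel()"
```

```text
t 9.45 jig xy [-0.11470987 -0.00311576] z 0.041557233038884034 F [ 0.9  0.4 -1. ]
y-axis jig deg 54.39499832323296 q for it 0.5506281826427901 q6 -1.0960774814820993
pivot in tool [-0.0878  0.0237 -0.0084]
```

>>> {"fn": "jog_arm", "kwargs": {"steps": [{"delta_rot":[0,0,0],"linear":[0,0.002,0],"grip":0},{"delta_rot":[0,0,3],"linear":[0.001,0.0046,0],"grip":0},{"delta_rot":[0,0,3],"linear":[0.001,0.0046,0],"grip":0},{"delta_rot":[0,0,3],"linear":[0.001,0.0046,0],"grip":0},{"delta_rot":[0,0,3],"linear":[0.001,0.0046,0],"grip":0},{"delta_rot":[0,0,3],"linear":[0.001,0.0046,0],"grip":0},{"delta_rot":[0,0,3],"linear":[0.001,0.0046,0],"grip":0},{"delta_rot":[0,0,3],"linear":[0.001,0.0046,0],"grip":0},{"delta_rot":[0,0,0],"linear":[0,0,0],"grip":0}]}}

```text
t: 10.35
tool_pos: [0.4767, 0.0496, 0.0413]
tool_rot: [-1.45, -2.787, -0.0]
contact_force: [-0.8, 1.1, 0.1]
opening: 0.0001
grip_force: 0.0
```

Run:
```python
from h import *
rel()
p,d=ctrl.get_image("scene"); cv2.imwrite("pics/s6.png",cv2.resize(p[130:300,200:420,::-1],None,fx=3.5,fy=3.5,interpolation=cv2.INTER_CUBIC))
```

```text
t 10.35 jig xy [-0.09606679  0.0260246 ] z 0.0412555224933914 F [-0.8  1.1  0.1]
y-axis jig deg 33.41187958940572 q for it 0.9168526918849791 q6 -0.6629607057713379
pivot in tool [-0.0876  0.022  -0.0088]
```

View pics/s6.png

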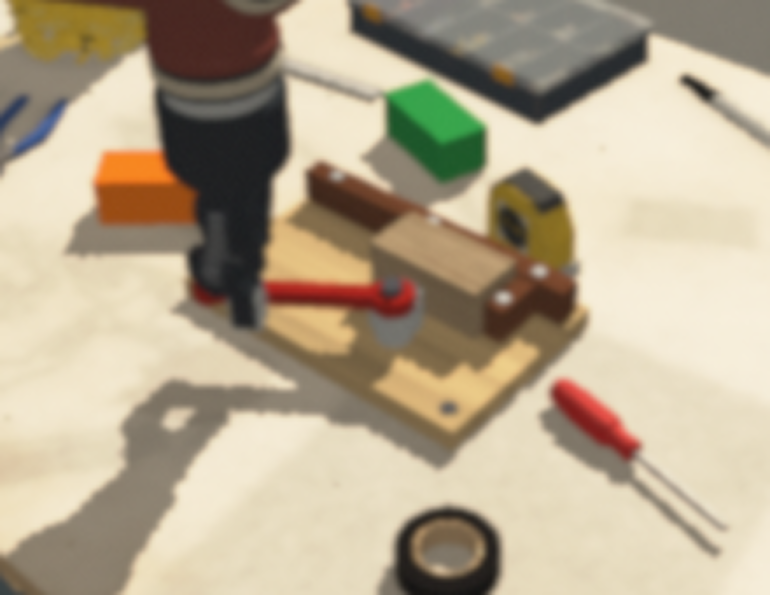

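The lever is following the finger: the arm now runs from crop (200,290) to (395,295), and the block is still at the stop. I'll continue.

>>> {"fn": "jog_arm", "kwargs": {"steps": [{"delta_rot":[0,0,3],"linear":[0.001,0.0046,0],"grip":0},{"delta_rot":[0,0,3],"linear":[0.001,0.0046,0],"grip":0},{"delta_rot":[0,0,3],"linear":[0.001,0.0046,0],"grip":0},{"delta_rot":[0,0,3],"linear":[0.001,0.0046,0],"grip":0},{"delta_rot":[0,0,3],"linear":[0.001,0.0046,0],"grip":0},{"delta_rot":[0,0,3],"linear":[0.001,0.0046,0],"grip":0},{"delta_rot":[0,0,3],"linear":[0.001,0.0046,0],"grip":0},{"delta_rot":[0,0,3],"linear":[0.001,0.0046,0],"grip":0},{"delta_rot":[0,0,3],"linear":[0.001,0.0046,0],"grip":0},{"delta_rot":[0,0,0],"linear":[0,0,0],"grip":0}]}}

```text
t: 11.4
tool_pos: [0.5093, 0.0738, 0.0408]
tool_rot: [-2.059, -2.368, 0.004]
contact_force: [-5.1, 1.0, 2.6]
opening: -0.0002
grip_force: 2.5
```

```bash
python3 -c "from h import *;rel()"
```

```text
t 11.4 jig xy [-0.06276246  0.04927609] z 0.04079921387731529 F [-5.1  1.   2.6]
y-axis jig deg 6.399511517117709 q for it 1.3883074535069986 q6 -0.14085047402137793
pivot in tool [-0.0874  0.0236 -0.0094]
```

>>> {"fn": "jog_arm", "kwargs": {"steps": [{"delta_rot":[0,0,3],"linear":[0.001,0.0046,0],"grip":0},{"delta_rot":[0,0,3],"linear":[0.001,0.0046,0],"grip":0},{"delta_rot":[0,0,0],"linear":[0,0,0],"grip":0}]}}

```text
t: 11.7
tool_pos: [0.518, 0.077, 0.0407]
tool_rot: [-2.18, -2.257, 0.004]
contact_force: [-4.9, 1.6, 1.9]
opening: -0.0004
grip_force: 2.4
```

>>> {"fn": "jog_arm", "kwargs": {"steps": [{"delta_rot":[0,0,0],"linear":[0,0.002,0],"grip":0},{"delta_rot":[0,0,0],"linear":[0,0,0],"grip":0}]}}

```text
t: 11.9
tool_pos: [0.5193, 0.0772, 0.0405]
tool_rot: [-2.178, -2.257, 0.006]
contact_force: [-7.6, 2.6, 2.5]
opening: -0.0
grip_force: 3.5
```

>>> {"fn": "jog_arm", "kwargs": {"steps": [{"delta_rot":[0,0,0],"linear":[0,0.001,0],"grip":0},{"delta_rot":[0,0,0],"linear":[0,0,0],"grip":0}]}}

```text
t: 12.1
tool_pos: [0.5197, 0.0773, 0.0405]
tool_rot: [-2.177, -2.256, 0.007]
contact_force: [-10.8, 2.5, 5.4]
opening: -0.0001
grip_force: 4.7
```

```bash
python3 -c "from h import *;rel()"
```

```text
t 12.1 jig xy [-0.05227134  0.05247577] z 0.040471353626550285 F [-10.8   2.5   5.4]
y-axis jig deg 0.441773627700419 q for it 1.4922895956481481 q6 -0.031110828204029023
pivot in tool [-0.0876  0.022  -0.0098]
```

>>> {"fn": "jog_arm", "kwargs": {"steps": [{"delta_rot":[0,0,0],"linear":[0,0.001,0],"grip":0},{"delta_rot":[0,0,0],"linear":[0,0.001,0],"grip":0},{"delta_rot":[0,0,0],"linear":[0,0,0],"grip":0}]}}

```text
t: 12.4
tool_pos: [0.5216, 0.0774, 0.0403]
tool_rot: [-2.177, -2.256, 0.007]
contact_force: [-9.2, 3.2, 5.2]
opening: 0.0002
grip_force: 4.6
```

>>> {"fn": "jog_arm", "kwargs": {"steps": [{"delta_rot":[0,0,0],"linear":[0,0.001,0],"grip":0},{"delta_rot":[0,0,0],"linear":[0,0.001,0],"grip":0},{"delta_rot":[0,0,0],"linear":[0,0,0],"grip":0}]}}

```text
t: 12.7
tool_pos: [0.5229, 0.0775, 0.0402]
tool_rot: [-2.176, -2.255, 0.009]
contact_force: [-11.6, 2.9, 6.9]
opening: 0.0
grip_force: 6.1
```

It is still turning, so I'll keep going.

>>> {"fn": "jog_arm", "kwargs": {"steps": [{"delta_rot":[0,0,0],"linear":[0,0.001,0],"grip":0},{"delta_rot":[0,0,0],"linear":[0,0.001,0],"grip":0},{"delta_rot":[0,0,0],"linear":[0,0,0],"grip":0}]}}

```text
t: 13.0
tool_pos: [0.523, 0.0776, 0.0401]
tool_rot: [-2.173, -2.252, 0.015]
contact_force: [-19.1, 2.3, 13.1]
opening: -0.0003
grip_force: 9.8
```

>>> {"fn": "jog_arm", "kwargs": {"steps": [{"delta_rot":[0,0,0],"linear":[0,0.001,0],"grip":0},{"delta_rot":[0,0,0],"linear":[0,0.001,0],"grip":0},{"delta_rot":[0,0,0],"linear":[0,0,0],"grip":0}]}}

```text
t: 13.3
tool_pos: [0.5232, 0.0776, 0.0401]
tool_rot: [-2.17, -2.25, 0.021]
contact_force: [-26.4, 2.0, 19.7]
opening: 0.0005
grip_force: 13.5
```

```bash
python3 -c "from h import *;rel()"
```

```text
t 13.3 jig xy [-0.04880215  0.05268387] z 0.040103529903520896 F [-26.4   2.   19.7]
y-axis jig deg 0.467282401994283 q for it 1.491844383548572 q6 -0.03057000588390741
pivot in tool [-0.0878  0.0184 -0.0104]
```

The finger has stalled at 26 N, so the lever is on its stop. I'll retreat and rise.

>>> {"fn": "jog_arm", "kwargs": {"steps": [{"delta_rot":[0,0,0],"linear":[0,-0.006,0],"grip":0},{"delta_rot":[0,0,0],"linear":[0,-0.012,0],"grip":0},{"delta_rot":[0,0,0],"linear":[0,-0.02,0],"grip":0},{"delta_rot":[0,0,0],"linear":[0,0,0],"grip":0},{"delta_rot":[0,0,0],"linear":[0,0,-0.04],"grip":0},{"delta_rot":[0,0,0],"linear":[0,0,-0.04],"grip":0},{"delta_rot":[0,0,0],"linear":[0,0,-0.04],"grip":0},{"delta_rot":[0,0,0],"linear":[0,0,-0.04],"grip":0},{"delta_rot":[0,0,0],"linear":[0,0,0],"grip":0}]}}

```text
t: 14.2
tool_pos: [0.4974, 0.0756, 0.2094]
tool_rot: [2.176, 2.252, 0.016]
contact_force: [-0.1, 0.9, 0.8]
opening: -0.0002
grip_force: 0.0
```

>>> {"fn": "jog_arm", "kwargs": {"steps": [{"delta_rot":[0,0,0],"linear":[0.04,0,0],"grip":0},{"delta_rot":[0,0,0],"linear":[0.04,0,0],"grip":0},{"delta_rot":[0,0,0],"linear":[0.04,0,0],"grip":0},{"delta_rot":[0,0,0],"linear":[0.04,0,0],"grip":0},{"delta_rot":[0,0,0],"linear":[0.04,0,0],"grip":0},{"delta_rot":[0,0,0],"linear":[0,0,0],"grip":0}]}}

```text
t: 14.8
tool_pos: [0.4857, 0.2793, 0.2008]
tool_rot: [-2.177, -2.264, -0.002]
contact_force: [-0.1, -0.4, -0.7]
opening: -0.0002
grip_force: 0.0
```

Run:
```python
from h import *
tip()
p,d=ctrl.get_image("top"); cv2.imwrite("pics/t7.png",cv2.resize(p[165:300,240:390,::-1],None,fx=4.4,fy=4.4,interpolation=cv2.INTER_CUBIC))
```

```text
t 14.8 jig xy [-0.08062802  0.25530294] z 0.2008462852618547 F [-0.1 -0.4 -0.7]
y-axis jig deg 0.6437671980106454 q for it 1.488764142778376 q6 0.34896390864689636
```

View pics/t7.png

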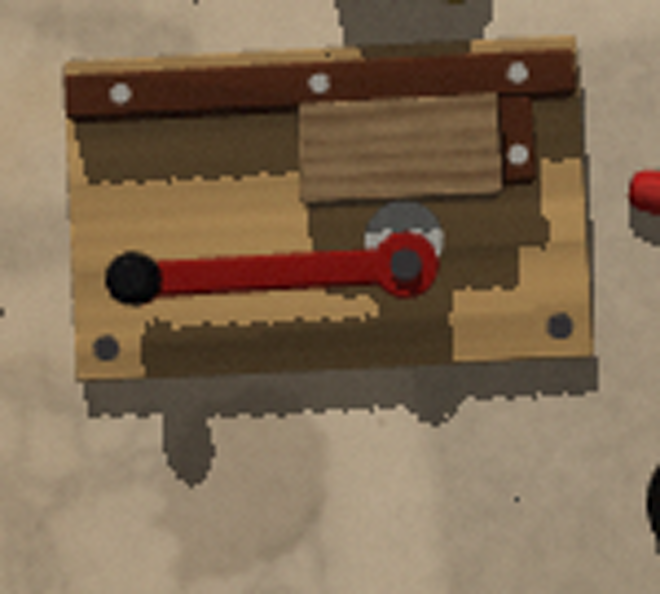

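The block lies against the fence and the stop, and the arm is parallel to the fence with its knob at crop (133,278). A numeric check before handing in:

Run:
```python
from h import *
o,a,R,_=jigfit(); cc=lambda q:np.array(q)/4.4+[240,165]-.4
J=lambda P:(P[:,:2]-o)@R
k=J(ray("top",cc([[133,278]]),.084))[0]; pv=J(ray("top",cc([[405,264]]),.058))[0]
for b in (pv,[-.0295,-.035]): v=k-b; print("q",1.5-np.arctan2(-v[0],v[1]))
print("block",J(ray("top",cc([[299,104],[497,93],[500,190],[302,203]]),.058)).round(4).tolist())
print("stop face",J(ray("top",cc([[500,98],[504,183]]),.046)).round(4).tolist())
```

```text
q 1.4865827145990853
q 1.4925123580735813
block [[0.0449, 0.0094], [0.0456, -0.0792], [0.0022, -0.0784], [0.0005, 0.01]]
stop face [[0.0446, -0.081], [0.0061, -0.0809]]
```

```bash
python3 -c "
from station import ctrl
print(ctrl.finish_job())"
```

```text
the job is handed in; nothing more can be done
None
```

The job is handed in: the block was pushed to the end stop first, then the lever to its stop (about 1.49 rad in the last picture); block and fence agree to about 1 mm, and the robot touched none of the bystanders.

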